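Tip the rubber feet out of the sensor housing and stand it back on the leveling platform

TASK

The black sensor housing shell on the leveling platform has three rubber feet loose inside it: lift the shell by its bar handle, tip it over the parts tray until all three feet have fallen into the tray, then set the empty shell down gently, upright, on the leveling platform again with its whole base on the plate, and let go. Leave the other things on the shelf where they are.

Things in the scene. Friction and masses are not known exactly. Their poses are not given: they have to be found in the camera images.
- shell: black plastic sensor housing shell, 0.24 kg: an open flared round cup, mouth up, standing on the leveling platform. Outside: base 92 mm across, mouth 150 mm, 85 mm tall; wall 4 mm, floor 6 mm. Origin at the centre of the underside, z up through the mouth. A straight level bar handle sticks out along its own -x. The feet slide out by themselves when it is tipped 110 to 125 degrees
- shell_grip (a point): point on the axis of the shell's round bar handle (20 mm diameter) where it is well gripped: 112 mm from the shell's axis, 62 mm above its underside; x along the bar towards the shell. The bar ends 148 mm from the shell's axis, about 80 mm of it is free, and it starts pointing roughly to the robot's side of the table (within 40 degrees of -x)
- shell_rim (a point): centre of the shell's open mouth, 85 mm above its underside; the mouth's edge is 75 mm from it
- foot0_center (a point): middle of a green rubber foot: a solid tapered plug 55 mm long, 34 mm across at one end and 26 mm at the other, 50 g; the three start standing in the shell. z along its length
- foot1_center (a point): middle of a green rubber foot: a solid tapered plug 55 mm long, 34 mm across at one end and 26 mm at the other, 50 g; the three start standing in the shell. z along its length
- foot2_center (a point): middle of a green rubber foot: a solid tapered plug 55 mm long, 34 mm across at one end and 26 mm at the other, 50 g; the three start standing in the shell. z along its length
- tray: open grey parts tray fixed to the shelf, 220 mm (its x) by 180 mm (its y) outside, 50 mm tall, walls and floor 5 mm. Origin at the centre of its underside, z up
- platform: leveling platform fixed to the shelf: a square aluminium plate 180 x 180 mm, its flat top 60 mm above the shelf, on a screw column, with a small fixed hand crank sticking out 160 mm from the centre on its own +x side (highest point 72 mm above the shelf). Origin at the centre of its foot, at shelf height, z up
- bushing: bystander, not to be disturbed: bronze bushing, a short upright tube 54 mm across and 50 mm tall, loose on the shelf. Origin at or near the centre of its underside
- thumbscrew: bystander, not to be disturbed: steel thumbscrew knob, 60 mm across, 45 mm tall, loose on the shelf. Origin at or near the centre of its underside
- level: bystander, not to be disturbed: aluminium spirit level, a bar 180 x 40 x 35 mm, loose on the shelf. Origin at or near the centre of its underside
- wrench: bystander, not to be disturbed: steel wrench 140 mm long, lying flat, loose on the shelf. Origin at or near the centre of its underside
- battery: bystander, not to be disturbed: grey box battery 100 x 70 x 90 mm, loose on the shelf. Origin at or near the centre of its underside
- grease: bystander, not to be disturbed: steel can 70 mm across, 90 mm tall, loose on the shelf. Origin at or near the centre of its underside
- weight: bystander, not to be disturbed: dark steel weight 70 mm across, 70 mm tall, loose on the shelf. Origin at or near the centre of its underside
- foot0: the same rubber foot; origin at the centre of its 34 mm end
- foot1: the same rubber foot; origin at the centre of its 34 mm end
- foot2: the same rubber foot; origin at the centre of its 34 mm end

How it is judged (in metres and radians):
On the way, in this order (a step that is already met when the one before it is completed fails the run):
1. the shell is lifted at least 30 mm clear of the platform plate with all three feet still in it (height (world z) of shell above 0.09 m and distance between each of foot0_center, foot1_center, foot2_center and shell below 0.08 m), for 0.2 s.
2. all three feet are in the tray while the shell is still tipped over by more than 50 degrees (x of foot0_center in the frame of tray between -0.108 and 0.108 m and y of foot0_center in the frame of tray between -0.088 and 0.088 m and x of foot1_center in the frame of tray between -0.108 and 0.108 m and y of foot1_center in the frame of tray between -0.088 and 0.088 m and x of foot2_center in the frame of tray between -0.108 and 0.108 m and y of foot2_center in the frame of tray between -0.088 and 0.088 m and z of each of foot0_center, foot1_center, foot2_center in the frame of tray below 0.075 m and angle between shell's own z axis and vertical above 0.87 rad), for 0.1 s.
At the end, for the whole second after the job is handed in: All three feet lie at rest inside the tray; the empty shell is released and at rest, upright within 6 degrees, its base flat on the platform plate (within 6 mm of its height) and its axis within 45 mm of the plate's centre along each plate side (x of foot0_center in the frame of tray between -0.108 and 0.108 m and y of foot0_center in the frame of tray between -0.088 and 0.088 m and x of foot1_center in the frame of tray between -0.108 and 0.108 m and y of foot1_center in the frame of tray between -0.088 and 0.088 m and x of foot2_center in the frame of tray between -0.108 and 0.108 m and y of foot2_center in the frame of tray between -0.088 and 0.088 m and z of each of foot0_center, foot1_center, foot2_center in the frame of tray below 0.075 m and angle between shell's own z axis and vertical below 0.1 rad and linear speed of shell below 0.02 m/s and height (world z) of shell between 0.055 and 0.066 m and x of shell in the frame of platform between -0.045 and 0.045 m and y of shell in the frame of platform between -0.045 and 0.045 m and linear speed of each of foot0, foot1, foot2 below 0.03 m/s); the robot touches nothing.
It fails at once if a bystander is moved by more than 25 mm (distance of any of bushing, thumbscrew, level, wrench, battery, grease, weight from where it was at the start of the episode above 0.025 m).
It fails at once if a foot falls on the shelf outside the tray ((height (world z) of foot0_center below 0.045 m and (not (x of foot0_center in the frame of tray between -0.12 and 0.12 m) or not (y of foot0_center in the frame of tray between -0.1 and 0.1 m))) or (height (world z) of foot1_center below 0.045 m and (not (x of foot1_center in the frame of tray between -0.12 and 0.12 m) or not (y of foot1_center in the frame of tray between -0.1 and 0.1 m))) or (height (world z) of foot2_center below 0.045 m and (not (x of foot2_center in the frame of tray between -0.12 and 0.12 m) or not (y of foot2_center in the frame of tray between -0.1 and 0.1 m)))).
It fails at once if the shell is slammed on the platform (more than 60 N) (contact force between shell and platform above 60 N).
It also fails if it takes over 51 s, if anything falls off the work surface, if the arm or the gripper's body presses on something with over 40 N, if the wrist force passes 120 N, or if a joint passes its speed limit or range.

ROBOT

A 7-joint arm with a two-finger parallel gripper is mounted at the origin on the work surface. World frame = base frame: x ahead of the robot, y to its left, z up, the work surface at z = 0. Lengths are in m, angles in degrees, forces in N, time in s.
With the tool pointing down it reaches from about 0.425 to 0.875 m from the base axis. Payload 4.7 kg.
Tool frame: the origin (TCP) lies between the finger pads; the fingertips stand 8 mm ahead of it and the grasp point (between the pads) lies 11 mm behind it; z points along the fingers, y is the line along which they close (so a half turn about z gives the same grasp; the last joint's range is limited). The gripper opens to 87 mm and grips with 3 to 60 N. Pads are 19 mm wide; open, the fingers measure 117 mm over their backs; the gripper's body (75 mm by 190 mm) begins 51 mm behind the grasp point.
Start: joints at [66.412, 18.392, -4.016, 83.108, 1.295, 78.541, -3.26], TCP at [0.268, -0.592, 0.231] pointing down, gripper open.
Joint ranges: [-163.93, 163.93], [-17.29, 119.83], [-79.2, 71.16], [3.27, 140.29], [-89.18, 269.18], [5.43, 117.66], [-154.24, 154.24]. Speed limits (degrees/s): [147.25, 147.25, 180, 180, 180, 180, 180].

INTERFACE

Orientations are given as [roll, pitch, yaw] about the fixed x, y, z axes, in that order (R = Rz(yaw) Ry(pitch) Rx(roll)).
In Python, from cell import env, viewer gives the robot as it stands. The module is installed in compiled form; this text tells all that it offers.
- The arm moves only by the tool arm_command, never from a script. Its argument "series" is a list of rows, each a list of 2 entries, a list of its own where there are three numbers: the shift along the tool's x, y, z in mm, then the turn about the tool's z in rad. A call has exactly 5 rows; each row is the pose to reach, as a shift and turn from the pose commanded when the call began, along the tool's axes at that moment; what a row does not reach only later rows make up. A row lasts 1/10 s, in which the tool goes at most 50 mm and 8.59 degrees, less where a joint would pass 70% of its speed; a pose out of reach is approached as far as the arm can. A call with a gripper value outside its range is refused whole. "grip" is the gripper command: -1 is fully open, 1 is shut, values between are in proportion, set as the call begins (left out, the last holds). The fingers move at their own pace and stop on an object; "grip_force" is the grip in N (left out, the last holds). Time passes only in rows, so rows that repeat a pose let the fingers close, or fill a call up. It gives the time, the measured TCP pose, the force, the opening and the grip force at its end, in the units of the state.
- env.get_obs(): the state, without advancing time (a new reading comes with each control period).
- viewer.read_camera(name): name is "side" or "top"; returns (picture, depth): 384x512x3 uint8, blue, green, red; 384x512 float32, m along the optical axis (not along the pixel's ray), 0 where there is no reading.
- viewer.calibration(name): a dict with "K" (3x3 intrinsics, pixels), "T" (4x4, takes a point from camera to world coordinates). Camera axes: x right, y up, looking along -z (the intrinsics and any distortion apply to the point x, -y, -z); pixel columns grow to the right and rows downward; lengths in m; the calibration is good to about 2 mm. A picture is of the moment at which its call begins. calibration takes no time and is no camera call.
- env.sign_off(): hands the job in; it is judged then, once.
The state is a dict: "time_s": time; "qpos": joint angles; "joint_velocities": joint speeds; "effort": joint torques, N m; "tool_pos": TCP position; "tool_rot": TCP orientation; "force": force on the tool from outside, world axes, zero at the start; "wrist_torque": the same for the moment, N m; "grip_width": finger opening in m; "grasp_force": force on a finger pad.
Only numpy, scipy, OpenCV 4.12 (cv2) and the standard library are available. Lean on these libraries where they do the work, as an engineer would, in place of code of your own. Each camera call takes 0.05 s, during which the arm holds its last target. There are 200 camera calls.

## Working session

There is one attempt and no reset: what is moved stays moved. The work goes in short steps, Python scripts to look and compute and a tool call to move; the robot and the scene stay as the last step left them, time stands still between calls to the robot, and variables do not carry over. Pictures are saved under pics/ and viewed, at most 10 in all, crops included, and the job is handed in when it is done.

Besides the shell and the picture viewer there is one more tool, called after ">>>" as a command line: name --argument value ..., lists and objects as JSON in quotes. arm_command: Moves the arm, as the interface text tells. Its arguments: {"type":"object","properties":{"series":{"type":"array"},"grip":{"type":"number"},"grip_force":{"type":"number"}},"required":["series"]}

```bash
mkdir -p pics
python3 - <<'E'
from cell import env, viewer
import cv2,numpy as np
o=env.get_obs(); print({k:o[k] for k in('time_s','tool_pos','tool_rot','grip_width','force')})
for n in('top','side'):
    im,d=viewer.read_camera(n); cv2.imwrite(f'pics/{n}0.png',im); np.save(f'pics/{n}0.npy',d); c=viewer.calibration(n); print(n,c['K'].tolist(),np.round(c['T'],3).tolist(),c.keys())
E
```

```text
{'time_s': 0.0, 'tool_pos': array([ 0.26821029, -0.59148193,  0.22944657]), 'tool_rot': array([-1.79888100e+02,  4.85633853e-03,  2.43976538e+01]), 'grip_width': 0.08718987109485511, 'force': array([-0.0653927 , -0.75858376, -0.13551894])}
top [[445.45209587418384, 0.0, 248.55662058409882], [0.0, 445.45209587418384, 185.92683343688105], [0.0, 0.0, 1.0]] [[0.02, 0.985, -0.174, 0.393], [-1.0, 0.022, 0.007, 0.022], [0.01, 0.173, 0.985, 1.34], [0.0, 0.0, 0.0, 1.0]] dict_keys(['K', 'T'])
side [[367.0353345462726, 0.0, 251.41309002498045], [0.0, 367.0353345462726, 191.80568387420146], [0.0, 0.0, 1.0]] [[-0.706, 0.481, -0.52, 0.038], [-0.708, -0.472, 0.525, 0.59], [0.007, 0.739, 0.674, 0.849], [0.0, 0.0, 0.0, 1.0]] dict_keys(['K', 'T'])
```

View pics/top0.png

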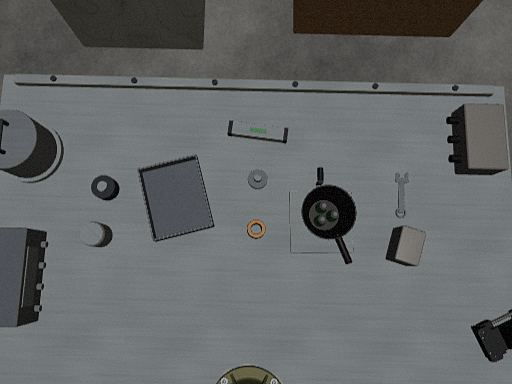

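View pics/side0.png

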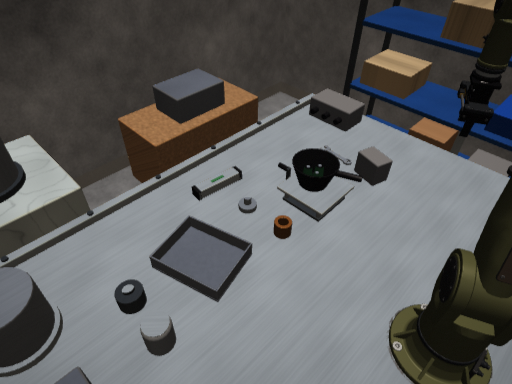

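The top view shows the shell at about (329,211), with its bar running to (348,262). The tray corners are near (138,169), (196,156), (214,226) and (156,241), and the crank is at (320,175), on the plate's +x side. The bushing is at (257,229) and the battery at (405,246).

The tool can only turn about its own z. I'll therefore tip the shell by letting it pivot about the finger pads under a light grip, and steer the tilt by resting it on the tray's rear wall.

```bash
cat > h.py <<'E'
import numpy as np,cv2
from cell import env,viewer
def ray(n,uv,z):
    c=viewer.calibration(n);K,T=c['K'],c['T']
    uv=np.atleast_2d(np.float64(uv)); d=np.c_[(uv[:,0]-K[0,2])/K[0,0],-(uv[:,1]-K[1,2])/K[1,1],-np.ones(len(uv))]@T[:3,:3].T
    return T[:3,3]+d*((z-T[2,3])/d[:,2])[:,None]
def cloud(n,d):
    c=viewer.calibration(n);K,T=c['K'],c['T']; v,u=np.indices(d.shape)
    p=np.stack([(u-K[0,2])/K[0,0]*d,-(v-K[1,2])/K[1,1]*d,-d],-1)
    return p@T[:3,:3].T+T[:3,3]
E
python3 - <<'E'
from h import *
np.set_printoptions(precision=4,suppress=True)
im=cv2.imread('pics/top0.png'); d=np.load('pics/top0.npy'); P=cloud('top',d); H=P[...,2]
g=im.max(2)
roi=np.zeros(g.shape,np.uint8); roi[165:275,295:362]=1
m=((g<48)&(roi>0)).astype(np.uint8)
b=m.copy(); core=cv2.morphologyEx(cv2.morphologyEx(m,cv2.MORPH_CLOSE,np.ones((15,15))),cv2.MORPH_OPEN,cv2.getStructuringElement(cv2.MORPH_ELLIPSE,(25,25)))
c=max(cv2.findContours(core,0,1)[0],key=cv2.contourArea); w=ray('top',c.reshape(-1,2),.145)
(cx,cy),r=cv2.minEnclosingCircle(np.float32(w[:,:2]*1000)); print('rim',cx,cy,r, cv2.fitEllipse(np.float32(w[:,:2]*1000)))
hd=(m>0)&(cv2.dilate(core,np.ones((5,5)))==0); hd[:225]=0
v,u=np.nonzero(hd); w=ray('top',np.c_[u,v],.122)[:,:2]; l=cv2.fitLine(np.float32(w),2,0,.01,.01).ravel(); print('bar',len(u),l,np.degrees(np.arctan2(l[1],l[0])),w.min(0),w.max(0))
print('bar heights',np.median(H[hd]))
# tray by height
t=((H>.035)&(H<.065)).astype(np.uint8); t[:,:130]=0;t[:,225:]=0;t[:145]=0;t[250:]=0
v,u=np.nonzero(t); w=ray('top',np.c_[u,v],.05)[:,:2]; print('tray',cv2.minAreaRect(np.float32(w*1000)),len(u))
t=((H>.053)&(H<.066)).astype(np.uint8); t[:,:280]=0;t[:,365:]=0;t[:180]=0;t[260:]=0
v,u=np.nonzero(t); w=ray('top',np.c_[u,v],.06)[:,:2]; print('plat',cv2.minAreaRect(np.float32(w*1000)),len(u))
for n,uv,z in(('bushing',(257,229),.05),('thumb',(257,179),.045),('battery',(408,240),.09),('wrench',(402,195),.01),('crank',(320,175),.07)): print(n,ray('top',uv,z)[0],P[uv[1],uv[0]])
E
```

```text
rim 537.939697265625 -205.8656005859375 75.29639434814453 ((538.2993774414062, -203.82565307617188), (141.1636199951172, 145.60806274414062), 124.22105407714844)
bar 144 [ 0.9158  0.4016  0.4311 -0.2495] 23.677156 [ 0.4024 -0.2673] [ 0.4614 -0.23  ]
bar heights 0.12920929300556483
tray ((585.5751953125, 229.2108154296875), (221.0162353515625, 180.20199584960938), 15.579002380371094) 615
plat ((536.9225463867188, -197.25064086914062), (208.83726501464844, 178.5244140625), 0.2410210371017456) 1859
bushing [ 0.4947 -0.0136  0.05  ] [ 0.4985 -0.015   0.0017]
thumb [ 0.6429 -0.0113  0.045 ] [ 0.6512 -0.0124  0.0023]
battery [ 0.4698 -0.436   0.09  ] [ 0.4697 -0.4355  0.0914]
wrench [ 0.6101 -0.4528  0.01  ] [ 0.6104 -0.4535  0.0079]
crank [ 0.6541 -0.194   0.07  ] [ 0.654  -0.1939  0.0704]
```

>>> arm_command --series '[[[37,-30,0],0],[[74,-60,0],0],[[111,-91,0],0],[[148,-122,0],0.01],[[184,-152,0],0.02]]' --grip -1

```text
time_s: 0.6
tool_pos: [0.3737, -0.3754, 0.2302]
tool_rot: [-180.0, 0.0, 23.2]
force: [0.9, 0.2, 0.1]
grip_width: 0.087
grasp_force: 0.0
```

>>> arm_command --series '[[[37,-30,0],0],[[74,-60,0],0],[[108,-93,0],0],[[108,-93,0],0],[[108,-93,0],0]]'

```text
time_s: 1.1
tool_pos: [0.436, -0.2484, 0.2304]
tool_rot: [180.0, 0.0, 23.4]
force: [0.3, -0.9, -0.5]
grip_width: 0.0868
grasp_force: 0.0
```

Run:
```python
from h import *
np.set_printoptions(precision=4,suppress=True)
o=env.get_obs(); print(o['time_s'],o['tool_pos'],o['tool_rot'],o['qpos'])
im,d=viewer.read_camera('side'); cv2.imwrite('pics/s1.png',cv2.resize(im[100:280,230:430],None,fx=3.3,fy=3.3))
print(ray('top',[(290,191),(290,252),(353,252)],.06))
G=np.array([.435,-.249,.111]);e=G-o['tool_pos'];a=np.radians(o['tool_rot'][2]);print('tool d',1000*(e[0]*np.cos(a)+e[1]*np.sin(a)),1000*(e[0]*np.sin(a)-e[1]*np.cos(a)),-1000*e[2])
```

```text
1.1 [ 0.436  -0.2484  0.2304] [179.985   0.042  23.431] [ 46.0591   1.1661 -19.616  103.1228   0.4469  75.7947 -40.2319]
[[ 0.6066 -0.1077  0.06  ]
 [ 0.4305 -0.1084  0.06  ]
 [ 0.4342 -0.2882  0.06  ]]
tool d -1.1455858341523448 0.13741008928115048 119.39211529107642
```

View pics/s1.png

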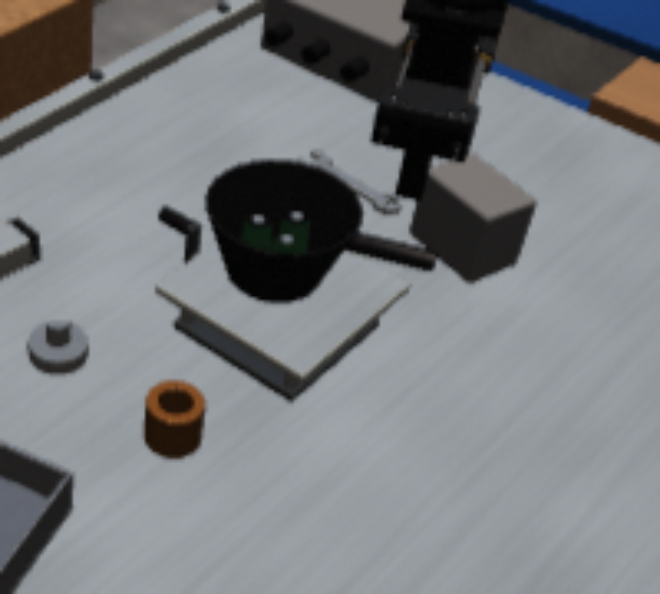

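The crop shows the gripper above the bar, with the bar's end near (430,262), and the battery clear of it. I measured the plate centre at about (0.521, -0.198). Next I lower the tool and grip.

>>> arm_command --series '[[[-1,0,40],0],[[-1,0,80],0],[[-1,0,110],0],[[-1,0,119],0],[[-1,0,119],0]]'

```text
time_s: 1.65
tool_pos: [0.4334, -0.2507, 0.1104]
tool_rot: [-179.9, 0.1, 23.1]
force: [0.1, 0.7, 1.1]
grip_width: 0.0872
grasp_force: 0.0
```

>>> arm_command --series '[[[0,0,0],0],[[0,0,0],0],[[0,0,0],0],[[0,0,0],0],[[0,0,0],0]]' --grip 1 --grip_force 60

```text
time_s: 2.15
tool_pos: [0.4351, -0.25, 0.1121]
tool_rot: [179.9, -0.0, 23.3]
force: [-0.1, 0.4, 0.4]
grip_width: 0.055
grasp_force: 0.0
```

>>> arm_command --series '[[[0,0,0],0],[[0,0,0],0],[[0,0,-5],0],[[0,0,-10],0],[[0,0,-10],0]]'

```text
time_s: 2.65
tool_pos: [0.4352, -0.2502, 0.1227]
tool_rot: [179.9, -0.0, 23.3]
force: [-1.9, 0.1, 4.0]
grip_width: 0.019
grasp_force: 60.0
```

>>> arm_command --series '[[[0,0,-10],0],[[0,0,-25],0],[[0,0,-45],0],[[0,0,-60],0],[[0,0,-60],0]]'

```text
time_s: 3.15
tool_pos: [0.4356, -0.2504, 0.1833]
tool_rot: [179.8, -0.1, 23.3]
force: [1.3, 0.8, -3.8]
grip_width: 0.0189
grasp_force: 60.0
```

Run:
```python
from h import *
o=env.get_obs(); print(o['time_s'],o['tool_pos'],o['force'],o['wrist_torque'],o['grip_width'])
im,d=viewer.read_camera('side'); cv2.imwrite('pics/s2.png',cv2.resize(im[80:260,230:430],None,fx=3.3,fy=3.3))
```

```text
3.15 [ 0.43562319 -0.25035695  0.18334716] [ 1.32351974  0.79638473 -3.82145465] [-0.24689708  0.32384312  0.00748654] 0.018883831454508306
```

View pics/s2.png

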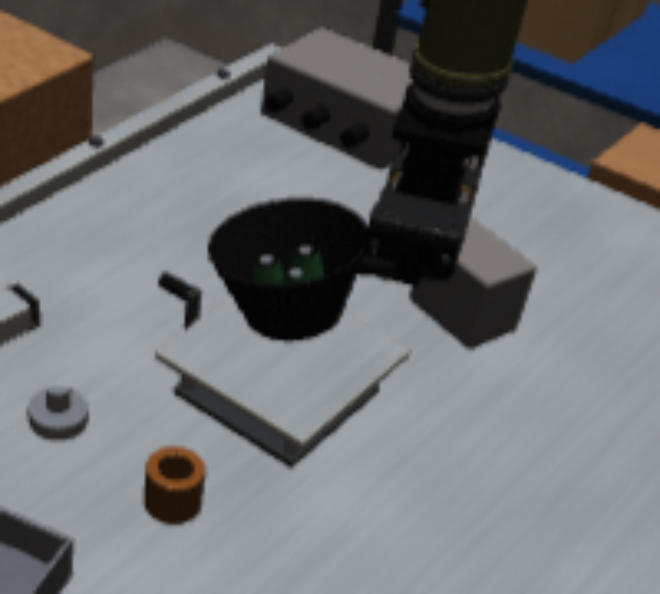

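The crop shows the shell held level and clear of the plate, with all three feet inside. I'll carry it smoothly to a point behind the middle of the tray.

>>> arm_command --series '[[[8,-12,-6],0],[[23,-36,-18],0],[[43,-66,-30],0],[[64,-99,-45],0],[[87,-134,-56],0]]'

```text
time_s: 3.7
tool_pos: [0.4612, -0.09, 0.2374]
tool_rot: [-179.9, 0.1, 23.2]
force: [0.8, -0.1, -4.3]
grip_width: 0.019
grasp_force: 60.0
```

>>> arm_command --series '[[[19,-29,0],0],[[38,-59,0],0],[[57,-88,0],0],[[76,-117,0],0],[[95,-146,0],0]]'

```text
time_s: 4.2
tool_pos: [0.49, 0.0818, 0.2366]
tool_rot: [-179.9, 0.1, 23.3]
force: [0.6, -0.6, -5.1]
grip_width: 0.0186
grasp_force: 60.0
```

>>> arm_command --series '[[[19,-29,0],0.03],[[38,-59,0],0.06],[[56,-86,0],0.09],[[68,-105,0],0.12],[[72,-111,0],0.134]]'

```text
time_s: 4.7
tool_pos: [0.5114, 0.2145, 0.2365]
tool_rot: [-179.8, 0.2, 15.9]
force: [0.9, -0.2, -4.7]
grip_width: 0.0186
grasp_force: 60.0
```

>>> arm_command --series '[[[0,0,0],0],[[0,0,0],0],[[0,0,0],0],[[0,0,0],0],[[0,0,0],0]]' --grip_force 30

```text
time_s: 5.2
tool_pos: [0.5137, 0.209, 0.2374]
tool_rot: [180.0, 0.0, 15.5]
force: [0.6, -0.3, -4.5]
grip_width: 0.0194
grasp_force: 30.0
```

Run:
```python
from h import *
o=env.get_obs(); print(o['time_s'],o['tool_pos'],o['tool_rot'],o['force'],o['wrist_torque'],o['grip_width'],o['grasp_force'])
```

```text
5.2 [0.51374071 0.20895003 0.23735939] [1.79973754e+02 2.36528756e-02 1.55169725e+01] [ 0.62770949 -0.31810315 -4.51539608] [ 0.07640335 -0.21525838  0.00142771] 0.019402606070927805 29.995408365502954
```

Run:
```python
from h import *
im,d=viewer.read_camera('side'); cv2.imwrite('pics/s3.png',cv2.resize(im[130:330,100:340],None,fx=3,fy=3))
o=env.get_obs(); print(o['time_s'],o['wrist_torque'])
```

```text
5.25 [ 0.066807   -0.19560098 -0.01738493]
```

View pics/s3.png

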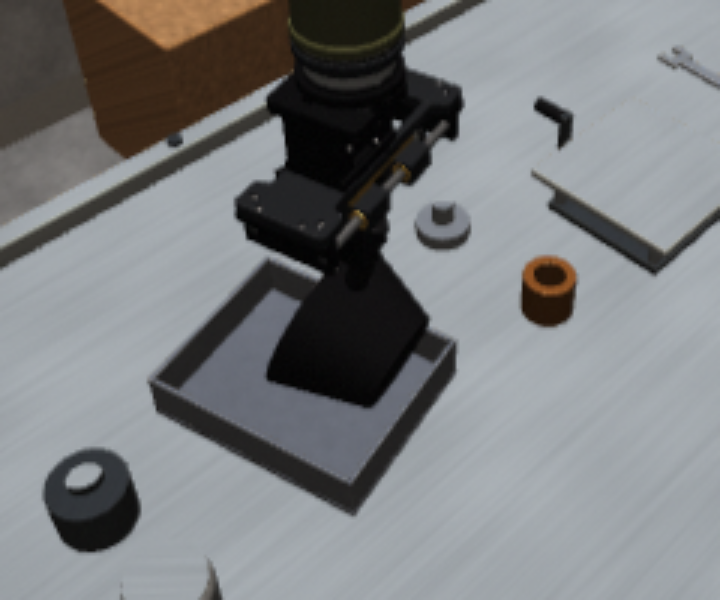

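The shell has already drooped to about 100° and is holding there: its mouth faces forward and down at (320,390) over the tray, with the feet still inside. I'll move it forward over the tray and lower it, so its side leans on the rear wall top and the tilt increases.

>>> arm_command --series '[[[8,0,0],0],[[20,0,0],0],[[34,0,0],0],[[48,0,0],0],[[60,0,0],0]]'

```text
time_s: 5.75
tool_pos: [0.5733, 0.2258, 0.2374]
tool_rot: [-180.0, -0.1, 15.5]
force: [0.3, -0.0, -5.0]
grip_width: 0.019
grasp_force: 30.0
```

>>> arm_command --series '[[[0,0,15],0],[[0,0,30],0],[[0,0,40],0],[[0,0,46],0],[[0,0,46],0]]'

```text
time_s: 6.25
tool_pos: [0.5707, 0.2252, 0.1901]
tool_rot: [180.0, 0.1, 15.6]
force: [-0.3, -0.5, -3.9]
grip_width: 0.0195
grasp_force: 30.0
```

Run:
```python
from h import *
im,d=viewer.read_camera('side'); cv2.imwrite('pics/s4.png',cv2.resize(im[130:330,100:340],None,fx=3,fy=3))
o=env.get_obs(); print(o['time_s'],o['tool_pos'],o['force'],o['wrist_torque'])
```

```text
6.3 [0.57122138 0.22548779 0.19109772] [-1.03637602  0.07753248 -4.48638315] [-0.01802947  0.04611833  0.00436726]
```

View pics/s4.png

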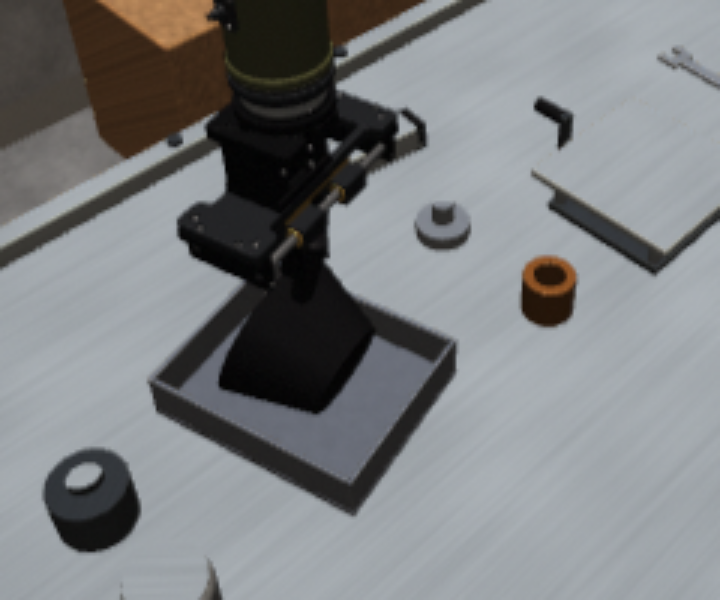

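The mouth faces forward and the shell hangs at roughly 80°, the pivot's equilibrium. I'll back it up so the base edge sits on the rear wall, then lower and move it forward to lever it over.

>>> arm_command --series '[[[0,0,-20],0],[[-12,0,-28],0],[[-32,0,-28],0],[[-52,0,-28],0],[[-65,0,-28],0]]'

```text
time_s: 6.8
tool_pos: [0.5079, 0.2085, 0.2204]
tool_rot: [179.9, -0.0, 15.6]
force: [-0.1, -0.6, -4.2]
grip_width: 0.0194
grasp_force: 30.0
```

>>> arm_command --series '[[[0,0,6],0],[[0,0,12],0],[[8,0,15],0],[[20,0,19],0],[[32,0,22],0]]'

```text
time_s: 7.3
tool_pos: [0.5414, 0.2171, 0.1968]
tool_rot: [-180.0, -0.0, 15.5]
force: [-0.7, -0.4, -3.8]
grip_width: 0.019
grasp_force: 30.0
```

Run:
```python
from h import *
o=env.get_obs(); print(o['time_s'],o['tool_pos'],o['force'],o['wrist_torque'])
```

```text
7.3 [0.54141056 0.21707353 0.19678796] [-0.69411669 -0.44568412 -3.77959076] [-0.03459168  0.08051636 -0.00033648]
```

```bash
cat >> h.py <<'E'
def prof(save=None):
    o=env.get_obs(); G=o['tool_pos']+[0,0,.011]; a=np.radians(o['tool_rot'][2]); R=np.array([[np.cos(a),np.sin(a)],[-np.sin(a),np.cos(a)]])
    Q=[]
    for n in('top','side'):
        im,d=viewer.read_camera(n)
        if save: cv2.imwrite(f'pics/{save}_{n}.png',im)
        P=cloud(n,d)[(d>0)&(im.max(2)<60)]; Q.append(P)
    P=np.vstack(Q); p=np.c_[(P[:,:2]-G[:2])@R.T,P[:,2]-G[2]]*1000
    s=p[(abs(p[:,1])<78)&(p[:,2]<-20)&(abs(p[:,0])<200)&(P[:,2]>.056)]
    return o,G,s
E
python3 - <<'E'
from h import *
np.set_printoptions(precision=1,suppress=True)
o,G,s=prof()
print(G,len(s))
c=s[abs(s[:,1])<15]
for z in range(-20,-200,-10):
    k=c[(c[:,2]<=z)&(c[:,2]>z-10)]
    if len(k): print(z,len(k),k[:,0].min(),np.median(k[:,0]),k[:,0].max())
E
```

```text
[0.5 0.2 0.2] 1763
-20 9 -8.5788120300816 -5.933424730806022 2.40440684429573
-30 15 -5.322083850979913 0.330372654957638 10.814526706622361
-40 32 -1.538670368252206 14.497845666504285 31.915489113099966
-50 32 1.3648139190416972 15.773756178286451 26.233087504845145
-60 50 -6.937528333494812 2.2429762830502025 10.146269616683627
-70 67 -20.347062499965634 -9.177537873585711 -0.7656003110356265
-80 64 -32.29945193696326 -22.698434204981076 -9.919548327847162
-90 50 -40.06797996632759 -34.140021828732685 -23.30156242851983
-100 7 -38.80981583373018 -36.6113646826498 -33.13105430405828
-110 2 -34.38981456373998 -34.021145844643094 -33.652477125546206
-120 6 -32.10086223273572 -30.11584606437957 -29.593920675774317
-130 4 -29.029723424813017 -26.972457661080348 -26.229819207703553
-140 5 -25.406909950943195 -24.2378001264377 -22.89534620036551
-150 1 -22.249746834675115 -22.249746834675115 -22.249746834675115
```

>>> arm_command --series '[[[0,0,-20],0],[[-10,0,-23],0],[[-30,0,-23],0],[[-45,0,-23],0],[[-49,0,-23],0]]' --grip_force 20

```text
time_s: 7.9
tool_pos: [0.4917, 0.2039, 0.2207]
tool_rot: [179.9, -0.1, 15.6]
force: [0.8, 0.8, -4.2]
grip_width: 0.0195
grasp_force: 20.0
```

>>> arm_command --series '[[[0,0,10],0],[[0,0,14],0],[[8,0,16],0],[[18,0,17],0],[[30,0,20],0]]'

```text
time_s: 8.4
tool_pos: [0.5224, 0.2119, 0.1998]
tool_rot: [-180.0, 0.1, 15.6]
force: [0.2, 0.4, -4.2]
grip_width: 0.0195
grasp_force: 20.0
```

```bash
cat >> h.py <<'E'
def show(save=None):
    o,G,s=prof(save); c=s[abs(s[:,1])<15]; print(o['time_s'],np.round(G,3),o['force'].round(1),o['wrist_torque'].round(2))
    print('trayx',(G[0]-.586)*.963+(G[1]-.229)*.269)
    for z in range(-30,-200,-10):
        k=c[(c[:,2]<=z)&(c[:,2]>z-10)]
        if len(k): print(z,len(k),k[:,0].min().round(),np.median(k[:,0]).round(),k[:,0].max().round())
E
python3 -c "
from h import *
show()"
```

```text
8.4 [0.522 0.212 0.211] [ 0.2  0.4 -4.2] [ 0.05 -0.01 -0.02]
trayx -0.06588729002951452
-30 17 -4.0 4.0 18.0
-40 26 -1.0 12.0 28.0
-50 25 3.0 15.0 27.0
-60 50 -2.0 6.0 15.0
-70 60 -14.0 -5.0 1.0
-80 55 -25.0 -17.0 -6.0
-90 53 -35.0 -28.0 -20.0
-100 4 -34.0 -33.0 -32.0
-110 3 -30.0 -29.0 -27.0
-120 2 -25.0 -25.0 -24.0
-130 2 -22.0 -21.0 -19.0
-140 2 -18.0 -17.0 -16.0
-150 1 -15.0 -15.0 -15.0
```

The shell rests at about 71°, and its base edge slipped past the wall without catching. Instead I'll hook the low rim against the outer face of the rear tray wall, just under its top, and push forward. That turns the shell about the rim with its mouth facing into the tray.

>>> arm_command --series '[[[0,0,-25],0],[[-10,0,-50],0],[[-35,0,-60],0],[[-65,0,-60],0],[[-95,0,-60],0]]' --grip_force 60

```text
time_s: 9.0
tool_pos: [0.4289, 0.1866, 0.2605]
tool_rot: [-179.9, 0.1, 15.6]
force: [-1.0, -0.4, -4.0]
grip_width: 0.0187
grasp_force: 60.0
```

>>> arm_command --series '[[[-22,0,0],0],[[-34,0,0],0],[[-36,0,0],0],[[-36,0,0],0],[[-36,0,0],0]]'

```text
time_s: 9.5
tool_pos: [0.3959, 0.177, 0.2605]
tool_rot: [-180.0, -0.0, 15.6]
force: [0.6, 0.9, -3.8]
grip_width: 0.0184
grasp_force: 60.0
```

```bash
python3 -c "
from h import *
show()"
```

```text
9.5 [0.396 0.177 0.272] [ 0.6  0.9 -3.8] [-0.03  0.04 -0.03]
trayx -0.1970211869006306
-30 6 -5.0 -3.0 -1.0
-40 8 -1.0 17.0 28.0
-50 34 1.0 12.0 24.0
-60 48 -4.0 2.0 10.0
-70 68 -18.0 -9.0 1.0
-80 70 -30.0 -21.0 -11.0
-90 60 -38.0 -33.0 -27.0
-100 5 -38.0 -37.0 -34.0
-170 42 59.0 70.0 81.0
-180 22 63.0 74.0 83.0
```

>>> arm_command --series '[[[-1,0,20],0],[[-1,0,40],0],[[-1,0,55],0],[[-1,0,58],0],[[-1,0,58],0]]'

```text
time_s: 10.1
tool_pos: [0.3944, 0.1765, 0.2023]
tool_rot: [-179.9, 0.1, 15.6]
force: [0.7, 0.7, -4.9]
grip_width: 0.0188
grasp_force: 60.0
```

>>> arm_command --series '[[[10,0,0],0],[[20,0,-2],0],[[30,0,-5],0],[[40,0,-8],0],[[48,0,-10],0]]' --grip_force 20

```text
time_s: 10.6
tool_pos: [0.4418, 0.1895, 0.2131]
tool_rot: [-180.0, -0.0, 15.6]
force: [-0.9, -0.8, -3.7]
grip_width: 0.0191
grasp_force: 20.0
```

```bash
python3 -c "
from h import *
show('a')
im=cv2.imread('pics/a_side.png'); cv2.imwrite('pics/a.png',cv2.resize(im[130:330,100:340],None,fx=3,fy=3))"
```

```text
10.6 [0.442 0.19  0.224] [-0.9 -0.8 -3.7] [-0.13  0.5  -0.02]
trayx -0.14953026684077508
-30 22 -11.0 -5.0 5.0
-40 20 -10.0 -4.0 5.0
-50 38 -9.0 5.0 17.0
-60 77 -25.0 -11.0 8.0
-70 118 -45.0 -31.0 -16.0
-80 127 -58.0 -49.0 -33.0
-90 12 -58.0 -56.0 -51.0
-100 7 -57.0 -56.0 -55.0
-110 6 -55.0 -54.0 -54.0
-120 9 -54.0 -53.0 -52.0
-130 7 -53.0 -52.0 -51.0
-140 7 -52.0 -51.0 -50.0
-150 7 -50.0 -50.0 -50.0
-160 6 -49.0 -49.0 -48.0
```

View pics/a.png

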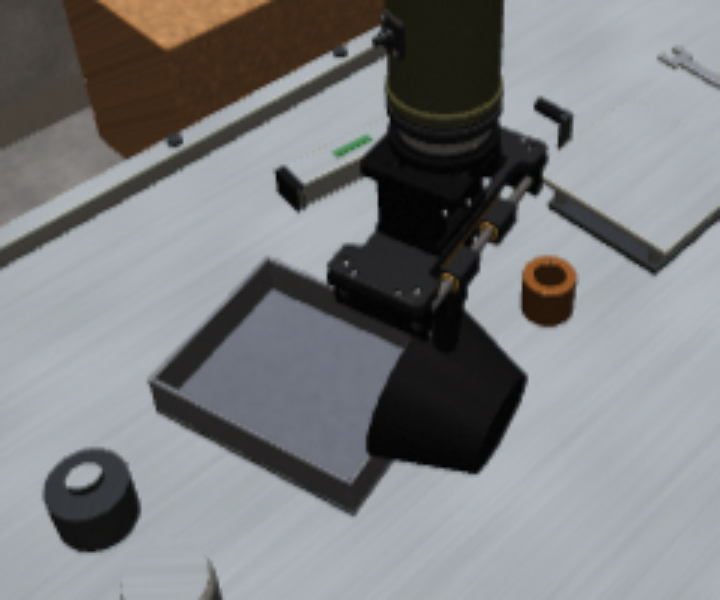

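The hook works: the rim bears on the rear wall near (375,440) and the tilt is now about 84°. I'll continue to about 104°.

>>> arm_command --series '[[[12,0,-2],0],[[25,0,-4],0],[[37,0,-4],0],[[50,0,-4],0],[[62,0,-3],0]]'

```text
time_s: 11.2
tool_pos: [0.5003, 0.2059, 0.2155]
tool_rot: [180.0, 0.1, 15.6]
force: [-1.9, -0.7, -2.8]
grip_width: 0.0185
grasp_force: 20.0
```

>>> arm_command --series '[[[0,0,0],0],[[0,0,0],0],[[0,0,0],0],[[0,0,0],0],[[0,0,0],0]]' --grip_force 60

```text
time_s: 11.7
tool_pos: [0.5001, 0.2058, 0.2156]
tool_rot: [180.0, -0.0, 15.6]
force: [-1.4, 0.0, -3.6]
grip_width: 0.0177
grasp_force: 60.0
```

```bash
python3 -c "
from h import *
show('b')
im=cv2.imread('pics/b_side.png'); cv2.imwrite('pics/b.png',cv2.resize(im[130:330,100:340],None,fx=3,fy=3))
h=cv2.cvtColor(im,cv2.COLOR_BGR2HSV);print('green',cv2.countNonZero(cv2.inRange(h[170:320,140:300],(45,80,15),(80,255,200))))"
```

```text
11.7 [0.5   0.206 0.227] [-1.4  0.  -3.6] [ 0.03  0.16 -0.01]
trayx -0.08899204727713433
-30 24 -28.0 -22.0 -12.0
-40 30 -29.0 -24.0 -12.0
-50 72 -45.0 -18.0 5.0
-60 209 -86.0 -57.0 -23.0
-70 25 -89.0 -86.0 -81.0
-80 21 -89.0 -88.0 -87.0
-90 23 -91.0 -90.0 -88.0
-100 23 -94.0 -92.0 -91.0
-110 18 -95.0 -94.0 -93.0
-120 23 -98.0 -96.0 -95.0
-130 22 -100.0 -98.0 -96.0
-140 18 -102.0 -100.0 -99.0
-150 10 -103.0 -101.0 -101.0
green 0
```

Tilt is about 101° and clamped at 60 N. I'll lift over the wall, place the shell's side on the wall top, then lower and move forward to about 118°.

>>> arm_command --series '[[[0,0,-25],0],[[0,0,-50],0],[[10,0,-62],0],[[30,0,-62],0],[[50,0,-62],0]]'

```text
time_s: 12.3
tool_pos: [0.5501, 0.2194, 0.2788]
tool_rot: [179.9, -0.2, 15.5]
force: [-0.2, -0.3, -3.6]
grip_width: 0.0181
grasp_force: 60.0
```

>>> arm_command --series '[[[2,0,15],0],[[2,0,35],0],[[2,0,55],0],[[2,0,66],0],[[2,0,66],0]]'

```text
time_s: 12.8
tool_pos: [0.5536, 0.221, 0.2146]
tool_rot: [-180.0, -0.5, 15.6]
force: [2.9, 0.8, 7.1]
grip_width: 0.0177
grasp_force: 60.1
```

>>> arm_command --series '[[[5,0,5],0],[[14,0,12],0],[[24,0,19],0],[[34,0,25],0],[[42,0,30],0]]' --grip_force 30

```text
time_s: 13.3
tool_pos: [0.5997, 0.234, 0.1897]
tool_rot: [-179.9, -1.3, 15.5]
force: [10.4, 3.5, 17.4]
grip_width: 0.0183
grasp_force: 29.9
```

```bash
python3 -c "
from h import *
show('c')
im=cv2.imread('pics/c_side.png'); cv2.imwrite('pics/c.png',cv2.resize(im[130:330,100:340],None,fx=3,fy=3))"
```

```text
13.3 [0.6   0.234 0.201] [10.4  3.5 17.4] [ 0.57 -2.04  0.03]
trayx 0.014562812368479361
-30 32 -103.0 -39.0 -26.0
-40 226 -110.0 -80.0 -28.0
-50 95 -116.0 -51.0 -16.0
-60 38 -122.0 -117.0 -113.0
-70 29 -126.0 -122.0 -119.0
-80 40 -133.0 -128.0 -122.0
-90 34 -137.0 -133.0 -130.0
-100 35 -144.0 -138.0 -131.0
-110 32 -147.0 -144.0 -140.0
-120 4 -147.0 -146.0 -146.0
```

View pics/c.png

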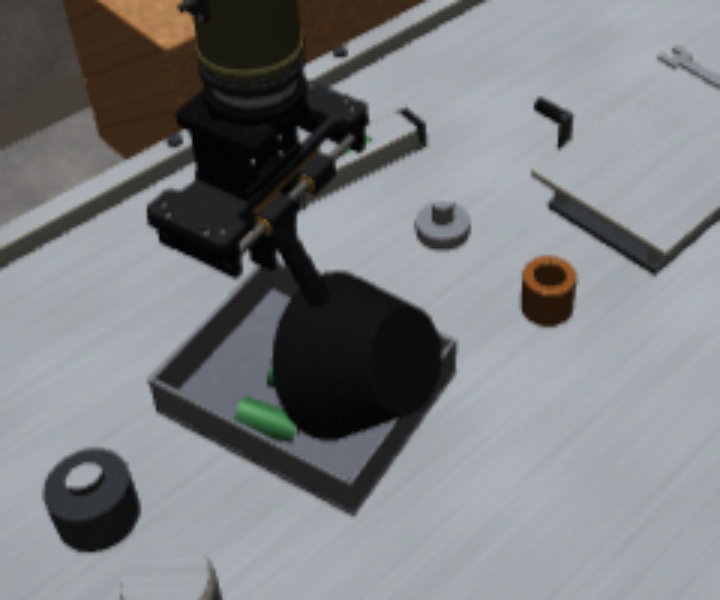

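The shell is tipped to about 117°. One foot is fully out at (265,418) and another shows at (272,378). The bar has slid about 20 mm outward in the grip, so I'll clamp hard and lift a little to let the rest slide out.

>>> arm_command --series '[[[0,0,0],0],[[0,0,0],0],[[0,0,-3],0],[[-2,0,-8],0],[[-4,0,-14],0]]' --grip_force 60

```text
time_s: 13.9
tool_pos: [0.5884, 0.2305, 0.1976]
tool_rot: [-180.0, -0.3, 15.5]
force: [0.2, 1.1, -2.6]
grip_width: 0.0176
grasp_force: 62.3
```

>>> arm_command --series '[[[0,0,-8],0],[[-2,0,-18],0],[[-4,0,-28],0],[[-4,0,-36],0],[[-4,0,-40],0]]'

```text
time_s: 14.4
tool_pos: [0.5834, 0.2292, 0.2366]
tool_rot: [180.0, -0.1, 15.6]
force: [-0.5, -0.5, -3.4]
grip_width: 0.0174
grasp_force: 61.8
```

```bash
python3 -c "
from h import *
show('d')
im=cv2.imread('pics/d_side.png'); cv2.imwrite('pics/d.png',cv2.resize(im[130:330,100:340],None,fx=3,fy=3))"
```

```text
14.4 [0.583 0.229 0.248] [-0.5 -0.5 -3.4] [ 0.09 -0.29  0.03]
trayx -0.0024577369480252124
-30 31 -40.0 -35.0 -25.0
-40 138 -103.0 -83.0 -24.0
-50 188 -107.0 -60.0 -14.0
-60 36 -112.0 -109.0 -105.0
-70 34 -117.0 -113.0 -110.0
-80 36 -123.0 -117.0 -113.0
-90 33 -128.0 -122.0 -119.0
-100 30 -129.0 -126.0 -123.0
-110 33 -134.0 -131.0 -128.0
-120 29 -138.0 -135.0 -131.0
-130 1 -135.0 -135.0 -135.0
```

View pics/d.png

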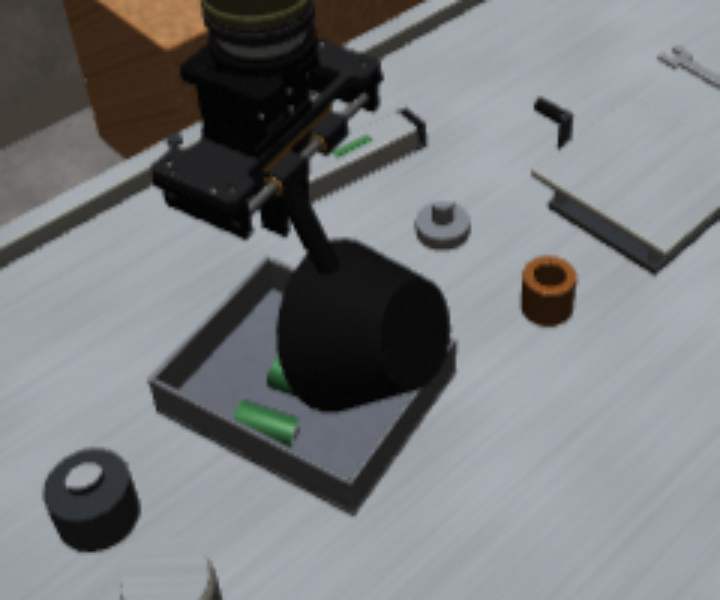

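Two feet lie in the tray, at (267,422) and (283,375). The third is hidden, so I'll check for it with colour masks, heights and the average weight.

```bash
cat >> h.py <<'E'
def green():
    F=[]
    for n in('top','side'):
        im,d=viewer.read_camera(n); h=cv2.cvtColor(im,cv2.COLOR_BGR2HSV); m=cv2.inRange(h,(45,70,10),(85,255,255)); P=cloud(n,d)
        k,l,s,c=cv2.connectedComponentsWithStats(m)
        for i in range(1,k):
            if s[i,4]>5:
                p=np.median(P[l==i],0); print(n,s[i].tolist(),p.round(3),'tray x,y',((p[0]-.586)*.963+(p[1]-.229)*.269).round(3),(-(p[0]-.586)*.269+(p[1]-.229)*.963).round(3))
E
python3 -c "
from h import *
f=[]
for i in range(6):
    viewer.read_camera('top'); o=env.get_obs(); f.append(np.r_[o['force'],o['wrist_torque']])
print(np.mean(f,0).round(2),np.std(f,0).round(2)); green()"
```

```text
[-0.06 -0.28 -3.34  0.08 -0.24 -0.01] [0.21 0.39 0.47 0.02 0.03 0.02]
top [250, 128, 16, 5, 48] [ 0.797 -0.012  0.036] tray x,y 0.138 -0.289
top [178, 183, 8, 3, 17] [0.624 0.208 0.038] tray x,y 0.031 -0.031
top [180, 187, 9, 8, 49] [0.606 0.199 0.032] tray x,y 0.011 -0.034
side [211, 175, 13, 7, 35] [ 0.796 -0.007  0.037] tray x,y 0.139 -0.284
side [189, 249, 9, 13, 60] [0.601 0.253 0.031] tray x,y 0.021 0.02
side [178, 264, 21, 15, 168] [0.565 0.292 0.033] tray x,y -0.003 0.066
```

>>> arm_command --series '[[[-8,0,-10],0],[[-24,0,-25],0],[[-40,0,-40],0],[[-50,0,-55],0],[[-50,0,-60],0]]'

```text
time_s: 15.4
tool_pos: [0.5342, 0.2162, 0.2983]
tool_rot: [179.9, -0.2, 15.6]
force: [-0.4, 0.6, -3.1]
grip_width: 0.0174
grasp_force: 61.5
```

```bash
python3 -c "
from h import *
f=[]
for i in range(6):
    viewer.read_camera('top'); o=env.get_obs(); f.append(np.r_[o['force'],o['wrist_torque']])
print(o['time_s'],np.mean(f,0).round(2),np.std(f,0).round(2)); green(); show()
a=viewer.read_camera('top')[0][120:270,110:260];b=viewer.read_camera('side')[0][170:320,130:280]
cv2.imwrite('pics/e.png',cv2.resize(np.hstack([a,b]),None,fx=2.6,fy=2.6,interpolation=cv2.INTER_CUBIC))"
```

```text
15.7 [-0.1  -0.43 -2.78  0.06 -0.26  0.  ] [0.45 0.51 0.25 0.03 0.05 0.02]
top [250, 128, 16, 5, 48] [ 0.797 -0.01   0.035] tray x,y 0.139 -0.287
top [175, 184, 11, 15, 103] [0.604 0.214 0.032] tray x,y 0.014 -0.019
top [182, 200, 5, 3, 10] [0.575 0.2   0.031] tray x,y -0.019 -0.025
side [218, 175, 6, 4, 14] [ 0.791 -0.021  0.038] tray x,y 0.13 -0.296
side [189, 239, 23, 25, 374] [0.594 0.231 0.032] tray x,y 0.008 -0.0
side [178, 264, 21, 15, 169] [0.566 0.292 0.033] tray x,y -0.002 0.066
15.8 [0.535 0.215 0.306] [-0.7  0.8 -2.4] [ 0.09 -0.19  0.02]
trayx -0.052768539071816764
-30 33 -40.0 -36.0 -26.0
-40 125 -103.0 -83.0 -24.0
-50 233 -107.0 -61.0 -13.0
-60 41 -112.0 -108.0 -105.0
-70 35 -116.0 -112.0 -109.0
-80 36 -119.0 -116.0 -114.0
-90 36 -124.0 -121.0 -118.0
-100 38 -129.0 -126.0 -122.0
-110 33 -133.0 -130.0 -126.0
-120 33 -136.0 -134.0 -131.0
```

View pics/e.png

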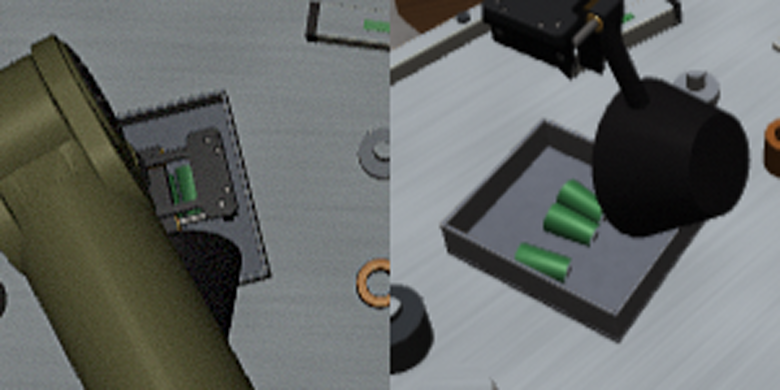

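All three feet lie in the tray (side view: (578,195), (572,222), (543,260)), so the shell is empty. I'll now ease the grip force so it relaxes back towards its hanging angle.

>>> arm_command --series '[[[-20,0,0],0],[[-40,0,0],0],[[-40,0,0],0],[[-40,0,0],0],[[-40,0,0],0]]' --grip_force 25

```text
time_s: 16.5
tool_pos: [0.4971, 0.2047, 0.2956]
tool_rot: [-180.0, -0.0, 15.6]
force: [1.1, -0.2, -3.2]
grip_width: 0.0185
grasp_force: 25.0
```

```bash
cat >> h.py <<'E'
def ang():
    o,G,s=prof(); c=s[(abs(s[:,1])<12)]; 
    # base face: rearmost points per height slab
    b=[]
    for z in range(-40,-190,-8):
        k=c[(c[:,2]<=z)&(c[:,2]>z-8)]
        if len(k)>1: b.append((z-4,np.median(k[:,0]).round(),len(k)))
    print(o['time_s'],np.round(G,3),o['tool_rot'][2].round(1),o['force'].round(1),o['wrist_torque'].round(2),o['grip_width'].round(4)); print(b)
E
python3 -c "
from h import *
ang()"
```

```text
Traceback (most recent call last):
  File "h.py", line 42, in ang
    print(o['time_s'],np.round(G,3),o['tool_rot'][2].round(1),o['force'].round(1),o['wrist_torque'].round(2),o['grip_width'].round(4)); print(b)
                                                                                                             ^^^^^^^^^^^^^^^^^^^^^
AttributeError: 'float' object has no attribute 'round'
```

```bash
sed -i "s/,o\['grip_width'\].round(4)//" h.py; sed -i "s/b.append((z-4,np.median(k\[:,0\]).round(),len(k)))/b.append((z-4,int(np.median(k[:,0])),len(k)))/" h.py
python3 -c "
from h import *
ang()"
```

```text
16.6 [0.497 0.205 0.306] 15.6 [ 0.1 -0.8 -3.2] [ 0.09 -0.23 -0.01]
[(-44, -25, 27), (-52, -25, 40), (-60, -51, 223), (-68, -85, 40), (-76, -90, 19), (-84, -92, 16), (-92, -93, 16), (-100, -95, 18), (-108, -97, 15), (-116, -99, 19), (-124, -101, 15), (-132, -103, 16), (-140, -105, 14), (-148, -106, 13)]
```

>>> arm_command --series '[[[0,0,0],0],[[0,0,0],0],[[0,0,0],0],[[0,0,0],0],[[0,0,0],0]]' --grip_force 14

```text
time_s: 17.2
tool_pos: [0.4965, 0.2048, 0.2955]
tool_rot: [180.0, -0.0, 15.6]
force: [-1.4, 0.2, -2.9]
grip_width: 0.0192
grasp_force: 14.0
```

```bash
python3 -c "
from h import *
ang()"
```

```text
17.2 [0.497 0.205 0.307] 15.6 [-1.4  0.2 -2.9] [ 0.08 -0.15  0.01]
[(-44, -25, 24), (-52, -23, 39), (-60, -46, 200), (-68, -79, 74), (-76, -88, 19), (-84, -90, 15), (-92, -92, 18), (-100, -93, 16), (-108, -95, 18), (-116, -97, 14), (-124, -99, 19), (-132, -101, 13), (-140, -102, 15), (-148, -104, 14), (-156, -104, 3)]
```

>>> arm_command --series '[[[0,0,0],0],[[0,0,0],0],[[0,0,0],0],[[0,0,0],0],[[0,0,0],0]]' --grip_force 8

```text
time_s: 17.8
tool_pos: [0.4965, 0.2048, 0.2955]
tool_rot: [180.0, 0.0, 15.6]
force: [0.6, -0.2, -3.1]
grip_width: 0.0193
grasp_force: 8.0
```

```bash
python3 -c "
from h import *
ang()"
```

```text
17.8 [0.496 0.205 0.307] 15.6 [ 0.6 -0.2 -3.1] [ 0.07 -0.06  0.04]
[(-44, -17, 20), (-52, -6, 44), (-60, -21, 68), (-68, -41, 140), (-76, -66, 74), (-84, -75, 12), (-92, -76, 12), (-100, -76, 14), (-108, -77, 11), (-116, -78, 13), (-124, -78, 15), (-132, -79, 13), (-140, -80, 13), (-148, -80, 12), (-156, -81, 13), (-164, -81, 8)]
```

Tilt is about 94° and stable, with no slip. I'll carry the shell to the platform with its forward direction on the plate's diagonal (yaw 45°), away from the crank.

>>> arm_command --series '[[[0,10,0],0],[[0,35,0],0],[[2,75,0],0],[[4,117,0],0],[[5,160,0],0]]' --grip_force 60

```text
time_s: 18.4
tool_pos: [0.5447, 0.0498, 0.2957]
tool_rot: [180.0, -0.0, 15.6]
force: [0.3, 0.3, -2.6]
grip_width: 0.0187
grasp_force: 60.0
```

>>> arm_command --series '[[[2,42,0],-0.08],[[3,84,0],-0.2],[[4,125,0],-0.32],[[5,160,0],-0.44],[[6,180,0],-0.513]]'

```text
time_s: 18.9
tool_pos: [0.5983, -0.1257, 0.2947]
tool_rot: [180.0, 0.1, 44.9]
force: [-0.6, -1.4, -3.1]
grip_width: 0.018
grasp_force: 60.0
```

>>> arm_command --series '[[[0,0,0],0],[[0,0,10],0],[[0,0,20],0],[[0,0,27],0],[[0,0,27],0]]'

```text
time_s: 19.4
tool_pos: [0.5973, -0.1188, 0.2668]
tool_rot: [-179.9, 0.1, 45.0]
force: [0.7, 0.1, -2.8]
grip_width: 0.0184
grasp_force: 60.0
```

```bash
python3 -c "
from h import *
ang()"
```

```text
19.4 [ 0.597 -0.119  0.278] 45.0 [ 0.7  0.1 -2.8] [ 0.07 -0.11  0.02]
[(-44, -7, 14), (-52, -2, 32), (-60, -17, 28), (-68, -47, 51), (-76, -69, 12)]
```

>>> arm_command --series '[[[0,0,9],0],[[0,0,17],0],[[-14,0,19],0],[[-30,0,21],0],[[-46,0,24],0]]' --grip_force 10

```text
time_s: 20.0
tool_pos: [0.5647, -0.1533, 0.2441]
tool_rot: [-180.0, 0.0, 45.0]
force: [-0.1, -1.3, -2.7]
grip_width: 0.0193
grasp_force: 10.0
```

```bash
python3 -c "
from h import *
ang()"
```

```text
20.0 [ 0.565 -0.153  0.255] 45.0 [-0.1 -1.3 -2.7] [ 0.03 -0.1  -0.07]
[(-44, -4, 14), (-52, 6, 34), (-60, -6, 8), (-68, -18, 16), (-76, -31, 17), (-84, -47, 20), (-92, -56, 3), (-188, 29, 28)]
```

Tilt is now about 80°, as planned. I'll continue along the pivot arc.

>>> arm_command --series '[[[-17,0,5],0],[[-34,0,10],0],[[-52,0,12],0],[[-70,0,12],0],[[-86,0,15],0]]'

```text
time_s: 20.6
tool_pos: [0.5053, -0.2136, 0.2308]
tool_rot: [179.9, -0.0, 45.0]
force: [0.5, 0.1, 2.9]
grip_width: 0.0192
grasp_force: 10.0
```

```bash
python3 -c "
from h import *
show('f')"
```

```text
20.6 [ 0.505 -0.214  0.242] [0.5 0.1 2.9] [ 0.01 -0.06  0.03]
trayx -0.1967800097545131
-30 38 -5.0 12.0 33.0
-40 28 -0.0 14.0 30.0
-50 8 7.0 13.0 19.0
-60 4 4.0 5.0 9.0
-70 6 -4.0 -1.0 2.0
-80 8 -14.0 -10.0 -6.0
-90 5 -21.0 -18.0 -15.0
-100 2 -22.0 -22.0 -21.0
-150 55 73.0 100.0 107.0
-160 213 39.0 79.0 107.0
-170 98 29.0 45.0 73.0
-180 4 -66.0 35.0 66.0
```

Tilt is about 62°, but the base edge slid back about 23 mm. I'll clamp, lift slightly and carry the shell 28 mm forward before finishing.

>>> arm_command --series '[[[0,0,0],0],[[0,0,-8],0],[[10,0,-12],0],[[20,0,-12],0],[[28,0,-12],0]]' --grip_force 60

```text
time_s: 21.2
tool_pos: [0.526, -0.1911, 0.2412]
tool_rot: [-180.0, -0.1, 45.1]
force: [0.1, -0.0, -3.2]
grip_width: 0.0171
grasp_force: 60.0
```

>>> arm_command --series '[[[0,0,5],0],[[0,0,11],0],[[0,0,13],0],[[0,0,13],0],[[0,0,13],0]]'

```text
time_s: 21.7
tool_pos: [0.5258, -0.1947, 0.2314]
tool_rot: [179.7, -0.0, 44.9]
force: [-1.9, -1.3, 11.9]
grip_width: 0.0171
grasp_force: 60.1
```

```bash
python3 -c "
from h import *
show()"
```

```text
21.7 [ 0.526 -0.195  0.242] [-1.9 -1.3 11.9] [-0.06  0.56  0.03]
trayx -0.17194577665683267
-30 32 -7.0 11.0 33.0
-40 27 2.0 18.0 29.0
-50 10 8.0 12.0 19.0
-60 7 1.0 5.0 8.0
-70 10 -6.0 -3.0 4.0
-80 6 -14.0 -12.0 -8.0
-90 8 -25.0 -21.0 -16.0
-150 7 90.0 97.0 102.0
-160 209 41.0 82.0 104.0
-170 120 31.0 51.0 90.0
-180 1 100.0 100.0 100.0
```

>>> arm_command --series '[[[-14,0,0],0],[[-33,0,4],0],[[-53,0,12],0],[[-69,0,19],0],[[-83,0,27],0]]' --grip_force 10

```text
time_s: 22.3
tool_pos: [0.4645, -0.2531, 0.2005]
tool_rot: [-180.0, 0.0, 44.9]
force: [1.4, 0.8, -1.9]
grip_width: 0.0186
grasp_force: 10.0
```

```bash
python3 -c "
from h import *
show()"
```

```text
22.3 [ 0.465 -0.253  0.212] [ 1.4  0.8 -1.9] [ 0.11 -0.21 -0.06]
trayx -0.24665121685590452
-30 30 1.0 25.0 35.0
-40 7 12.0 28.0 33.0
-50 3 28.0 31.0 31.0
-60 2 29.0 30.0 30.0
-80 1 159.0 159.0 159.0
-90 62 144.0 154.0 160.0
-100 88 18.0 141.0 154.0
-110 125 33.0 55.0 138.0
-120 116 47.0 71.0 130.0
-130 123 64.0 86.0 116.0
-140 54 1.0 93.0 104.0
-150 2 13.0 59.0 105.0
```

>>> arm_command --series '[[[-10,0,5],0],[[-22,0,13],0],[[-32,0,23],0],[[-40,0,32],0],[[-46,0,40],0]]'

```text
time_s: 22.9
tool_pos: [0.4326, -0.2849, 0.1604]
tool_rot: [-179.9, 0.0, 44.9]
force: [-0.0, 0.1, -1.3]
grip_width: 0.0189
grasp_force: 10.0
```

```bash
python3 -c "
from h import *
show()"
```

```text
22.9 [ 0.433 -0.285  0.171] [-0.   0.1 -1.3] [ 0.14 -0.07 -0.01]
trayx -0.28599878942529444
-30 56 40.0 170.0 176.0
-40 49 41.0 166.0 172.0
-50 52 42.0 160.0 166.0
-60 38 43.0 154.0 162.0
-70 34 45.0 149.0 156.0
-80 70 47.0 64.0 150.0
-90 196 48.0 85.0 143.0
-100 107 85.0 121.0 137.0
-110 4 24.0 122.0 135.0
```

>>> arm_command --series '[[[-4,0,4],0],[[-8,0,9],0],[[-11,0,13],0],[[-13,0,17],0],[[-15,0,20],0]]'

```text
time_s: 23.5
tool_pos: [0.4229, -0.295, 0.1412]
tool_rot: [-180.0, -0.0, 45.0]
force: [0.3, 0.1, -0.8]
grip_width: 0.0187
grasp_force: 9.8
```

```bash
python3 -c "
from h import *
show('g')
o,G,s=prof()
im=cv2.imread('pics/g_side.png'); cv2.imwrite('pics/g.png',cv2.resize(im[80:260,230:430],None,fx=3.3,fy=3.3))
"
```

```text
23.5 [ 0.423 -0.295  0.152] [ 0.3  0.1 -0.8] [ 0.23 -0.29  0.02]
trayx -0.2980604252130943
-30 50 42.0 46.0 170.0
-40 49 45.0 50.0 162.0
-50 35 47.0 52.0 160.0
-60 39 50.0 55.0 156.0
-70 33 53.0 58.0 153.0
-80 30 57.0 137.0 147.0
-90 5 19.0 140.0 142.0
```

>>> arm_command --series '[[[0,0,2],0],[[-1,0,4],0],[[-1,0,6],0],[[-1,0,8],0],[[-1,0,8],0]]'

```text
time_s: 24.2
tool_pos: [0.4219, -0.296, 0.1333]
tool_rot: [-180.0, 0.0, 44.9]
force: [-1.8, -1.9, 0.6]
grip_width: 0.0189
grasp_force: 9.9
```

```bash
python3 -c "
from h import *
show('k')"
```

```text
24.2 [ 0.422 -0.296  0.144] [-1.8 -1.9  0.6] [-0.29  0.24 -0.01]
trayx -0.29924880476550386
-30 44 24.0 48.0 166.0
-40 45 45.0 50.0 163.0
-50 36 50.0 54.0 157.0
-60 36 54.0 58.0 153.0
-70 49 57.0 102.0 152.0
-80 17 60.0 102.0 146.0
```

The shell is level within about 1° and its weight is on the plate. I'll release and rise straight up.

>>> arm_command --series '[[[0,0,0],0],[[0,0,0],0],[[0,0,0],0],[[0,0,0],0],[[0,0,0],0]]' --grip -1

```text
time_s: 24.8
tool_pos: [0.4224, -0.2955, 0.1336]
tool_rot: [180.0, -0.0, 45.0]
force: [-0.7, -0.1, 0.2]
grip_width: 0.0507
grasp_force: 0.0
```

>>> arm_command --series '[[[0,0,0],0],[[0,0,-15],0],[[0,0,-45],0],[[0,0,-85],0],[[0,0,-125],0]]'

```text
time_s: 25.3
tool_pos: [0.4221, -0.2954, 0.2609]
tool_rot: [180.0, -0.0, 45.0]
force: [0.2, -0.7, 0.2]
grip_width: 0.0852
grasp_force: 0.0
```

>>> arm_command --series '[[[-20,20,0],0],[[-30,55,0],0],[[-40,90,0],0],[[-40,120,0],0],[[-40,140,0],0]]'

```text
time_s: 25.8
tool_pos: [0.4935, -0.4251, 0.2592]
tool_rot: [179.9, -0.0, 44.9]
force: [-0.3, -0.5, 0.2]
grip_width: 0.0872
grasp_force: 0.0
```

Run:
```python
from h import *
np.set_printoptions(precision=4,suppress=True)
o=env.get_obs(); print(o['time_s'],o['tool_pos'],o['force'],o['grip_width'])
im,d=viewer.read_camera('top'); P=cloud('top',d)
m=(im.max(2)<48)&(P[...,2]>.1375)&(P[...,2]<.155)&(abs(P[...,0]-.5)<.12)&(abs(P[...,1]+.22)<.12)
q=P[m]; (x,y),r=cv2.minEnclosingCircle(np.float32(q[:,:2]*1000)); print('rim',x,y,r,len(q))
A=np.c_[q[:,:2]-q[:,:2].mean(0),np.ones(len(q))]; c=np.linalg.lstsq(A,q[:,2],rcond=None)[0]; print('tilt deg',np.degrees(c[:2]),'z',c[2])
green()
a=im[140:290,260:440]; s=viewer.read_camera('side')[0][110:260,240:420]; cv2.imwrite('pics/end.png',cv2.resize(np.hstack([a,s]),None,fx=2.2,fy=2.2))
```

```text
25.8 [ 0.4935 -0.4251  0.2592] [-0.2595 -0.4706  0.2323] 0.08718649162967881
rim 492.9670715332031 -221.98590087890625 73.57476806640625 273
tilt deg [-0.5355  0.5299] z 0.1426284878129143
top [250, 128, 16, 5, 48] [ 0.797 -0.01   0.035] tray x,y 0.138 -0.287
top [167, 183, 23, 24, 350] [0.595 0.22  0.032] tray x,y 0.006 -0.011
top [146, 192, 18, 20, 185] [0.572 0.288 0.031] tray x,y 0.002 0.061
side [211, 175, 13, 7, 34] [ 0.798 -0.01   0.036] tray x,y 0.14 -0.287
side [189, 239, 25, 25, 384] [0.593 0.228 0.032] tray x,y 0.007 -0.003
side [178, 264, 21, 15, 168] [0.566 0.292 0.033] tray x,y -0.003 0.066
```

The shell stands upright at (-28, -24) mm from the plate centre with a tilt of about 0.7°. The feet are in the tray and the gripper is clear.

```bash
python3 -c "
from cell import env
print(env.sign_off())"
```

```text
the job is handed in; nothing more can be done
None
```

The job is handed in at about 26 s of the 51 s allowed: all three feet are in the tray, and the empty shell stands released and upright on the platform, about 28 mm and 24 mm off the plate's centre; the sign-off returned no verdict.

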